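# Open the die case by its pop-out T-handle

## Robot

A 6-joint arm with a two-finger parallel gripper is mounted at the origin on a cart in front of the work surface, level with it; the furniture and walls round the work are solid. World frame = base frame: x ahead of the robot, y to its left, z up, the work surface at z = 0. Lengths are in m, angles in rad, forces in N, time in s.
With the tool pointing down it reaches from about 0.35 to 0.85 m from the base axis. Payload 8.1 kg.
Tool frame: the origin (TCP) lies at the very end of the fingers, on their centre line; the grasp point (between the pads) lies 19 mm behind it; z points along the fingers, y is the line along which they close (so a half turn about z gives the same grasp; the last joint's range is limited). The gripper opens to 93 mm and grips with 3 to 60 N. Pads are 15 mm wide; open, the fingers measure 128 mm over their backs; the gripper's body (75 mm by 188 mm) begins 65 mm behind the grasp point.
Start: joints at [1.093, 0.13, 1.488, -0, 1.523, -0.085], TCP at [0.23, 0.554, 0.219] pointing down, gripper open.
Joint ranges: [-2.96, 2.96], [-0.89, 2.26], [0.02, 2.5], [-1.34, 4.48], [0, 2.73], [-2.66, 2.66]. Speed limits (rad/s): [2.39, 2.39, 2.79, 3.14, 3.14, 3.14].

## Interface

Orientations are given as a rotation vector (axis times angle).
In Python, from plant import monitor, eyes, ticket gives the robot as it stands.
- The arm moves only by the tool arm_command, never from a script. Its argument "deltas" is a list that holds one entry, the list of rows, each a list of 6 numbers: the shift along the world's x, y, z in cm, then the turn, a rotation vector about the world's x, y, z in degrees. In form: [[[tx, ty, tz, rx, ry, rz], ...]]. A call has 1 to 12 rows; each row shifts and turns the commanded pose from where the row before left it; what a row does not reach is not made up. A row lasts 1/12 s, in which the tool goes at most 41.7 mm and 7.16 degrees, less where a joint would pass 70% of its speed; a pose out of reach is approached as far as the arm can. A call is refused whole if a number of a shift passes 4.17 or a number of a turn 7.16, either way. A call with a gripper value outside its range is refused whole. "gripper" is the opening, from -1 (shut) to 1 (fully open), set as the call begins (left out, the last holds). The fingers move at their own pace and stop on an object; "squeeze" is the grip in N (left out, the last holds). Time passes only in rows, so rows that do not move let the fingers close. It gives the time, the measured TCP pose, the force, the opening and the grip force at its end, in the units of the state.
- monitor.read_state(): the state, without advancing time (a new reading comes with each control period).
- eyes.read_camera(name): name is "side" or "top" or "wrist"; returns the picture (420x560x3 uint8, blue, green, red); there is no depth.
- eyes.camera_model(name): a dict with "fx", "fy", "cx", "cy" (pixels), "rvec" (rotation vector, rad) and "tvec" (3), from world to camera coordinates, as OpenCV has them. Camera axes: x right, y down, z forward; pixel columns grow to the right and rows downward; lengths in m; the calibration is good to about 2 mm. A picture is of the moment at which its call begins: read the wrist's pose just before it. camera_model takes no time and is no camera call; for the wrist camera it gives the pose at the moment of the call.
- ticket.close_job(): hands the job in; it is judged then, once.
The state is a dict: "t": time; "q": joint angles; "dq": joint speeds; "joint_torque": joint torques, N m; "tool_pos": TCP position; "orientation": TCP orientation; "force": force on the tool from outside, world axes, zero at the start; "wrist_torque": the same for the moment, N m; "opening": finger opening in m; "gripper_force": force on a finger pad.
Only numpy, scipy, OpenCV 4.12 (cv2) and the standard library are available. Lean on these libraries where they do the work, as an engineer would, in place of code of your own. Each camera call takes 0.05 s, during which the arm holds its last target. There are 200 camera calls.

## Task

Open the grey die case: press the release button on its lid so that the T-handle pops out, turn the handle clockwise (seen from above) until you feel it come up against its stop, then raise the lid well open by the handle and let go so that it stands open on its own. Be gentle: press the button lightly, do not force the handle against its stop or the lid against its latch, and leave the bottles beside it where they are.

Things in the scene. Friction and masses are not known exactly. Their poses are not given: they have to be found in the camera images.
- case: Grey painted sheet-metal case with steel corners, closed, fixed to the worktop, 240 (x) x 260 (y) mm, top of the closed lid 100 mm above the worktop. Origin: centre of its underside; its -x is the front, where the release button is; +x the hinge side. z up. The latch (a steel dish frame with a slot) lies in the lid on the centre line, its vertical axis 35 mm in front of the case's centre.
- button_top (a point): Centre of the top face of the release button: a round bare steel button, 18 mm across, in a dark 25 mm collar 3 mm high, 68 mm in front of the latch axis. It stands 12 mm above the lid and travels 8 mm down against a spring, 2 N at first to 9 N fully down; the handle lets go at about 4 mm (6 N). Bottoming is hard. It springs back when let go.
- release_button: The release button itself (18 mm across); origin on its axis at the level of the lid's top face, z up.
- grip (a point): Middle of the T-handle's bar: a dark steel round bar, 14 mm thick, 76 mm long, centred on the latch axis, with a small 7 mm tab at its button end. It lies along the case's x axis at the start, sunk in its slot (middle 5 mm below the lid's top face, so it cannot be gripped); popped out, the middle is 29 mm above the lid's top face, on a 10 mm stem. It moves with the handle.
- pop (a joint): How far the T-handle has come out, m: about 0.001 latched in, 0.034 fully popped out (a spring lifts it with 7 N at first, falling to nothing at the end, where it stands at 0.034 and can be pushed down again with 0.2 N per mm). It stays out.
- turn (a joint): Turn of the T-handle, rad: 0 at the start, growing clockwise seen from above. It turns only when popped out, against 0.06 Nm of friction, and stays where it is left. A firm stop ends the turn somewhere between 0.9 and 1.3 rad, set differently every time and not visible; the latch lets the lid go only in the last 0.15 rad before the stop, and a little less when the lid moves.
- lid (a joint): Opening of the lid, rad: 0 closed, 1.2 the most. The hinge is stiff (0.9 Nm) and the lid stays where it is left; lifting at the handle takes about 8 N.
- lid_hinge (a point): Middle of the lid's hinge line: along the case's y axis, at the far (+x) edge, 88 mm above the worktop, 155 mm behind the latch axis.
- striker: Hidden steel striker inside the case, under the latch, fixed; it carries the stop and the lip that holds the latch tongue. Origin on the latch axis, 69 mm above the worktop. The tongue meets the stop 29 mm from the latch axis, so 25 N there is about 0.7 Nm of turning moment at the handle.
- brown_bottle: Brown bottle with white cap, 34 mm across, 77 mm high, beside the case; origin centre of its underside. Leave alone.
- tall_bottle: White bottle with blue cap, 40 mm across, 104 mm high, beside the case; origin centre of its underside. Leave alone.

How it is judged:
On the way, in this order (a step that is already met when the one before it is completed fails the run):
1. the T-handle has popped fully out (value of joint pop above 0.03 m), for 0.2 s.
2. the popped-out handle is turned (value of joint turn above 0.7 rad and value of joint pop above 0.025 m), for 0.2 s.
At the end, for the whole second after the job is handed in: The lid stands open on its own by at least 0.3 rad (17 degrees) and at rest, with the T-handle out (25 mm or more) and turned by more than 0.7 rad (all of step 2 and value of joint lid above 0.3 rad and velocity of joint lid between -0.05 and 0.05 rad/s); the robot touches nothing.
It fails at once if the release button is pressed with more than 20 N (contact force between release_button and anything else above 20 N).
It fails at once if the latch is forced against its stop or its lip inside the case with more than 25 N (contact force between case and striker above 25 N).
It fails at once if a bottle is moved by more than 15 mm or tipped (distance of any of brown_bottle, tall_bottle from where it was at the start of the episode above 0.015 m or angle between any of brown_bottle, tall_bottle's own z axis and vertical above 0.3 rad).
It also fails if it takes over 64 s, if anything falls off the work surface, if the arm or the gripper's body presses on something with over 40 N, if the wrist force passes 120 N, or if a joint passes its speed limit or range.

## Working session

There is one attempt and no reset: what is moved stays moved. The work goes in short steps, Python scripts to look and compute and a tool call to move; the robot and the scene stay as the last step left them, time stands still between calls to the robot, and variables do not carry over. Pictures are saved under pics/ and viewed, at most 10 in all, crops included, and the job is handed in when it is done.

Besides the shell and the picture viewer there is one more tool, called after "Call:" by a JSON object that holds its "method" and its "body", one argument or row to a line. arm_command: Moves the arm, as the interface text tells. Its arguments: {"type":"object","properties":{"deltas":{"type":"array"},"gripper":{"type":"number"},"squeeze":{"type":"number"}},"required":["deltas"]}

```bash
mkdir -p pics
python3 - <<'E'
from plant import monitor, eyes
import cv2, numpy as np
s=monitor.read_state(); print({k:np.round(v,3).tolist() for k,v in s.items()})
for n in ("top","side"):
    cv2.imwrite(f"pics/{n}1.png",eyes.read_camera(n)); print(n,eyes.camera_model(n))
E
```

```text
{'t': 0.0, 'q': [1.093, 0.131, 1.489, -0.0, 1.523, -0.085], 'dq': [-0.0, -0.001, -0.001, 0.001, -0.0, -0.002], 'joint_torque': [-0.002, -55.985, -49.175, 0.077, 0.035, -0.0], 'tool_pos': [0.229, 0.554, 0.218], 'orientation': [-0.613, -3.081, 0.003], 'force': [0.479, -0.255, 0.273], 'wrist_torque': [-0.065, -0.008, 0.009], 'gripper_force': 0.0, 'opening': 0.093}
top {'fx': 481.6731487512593, 'fy': 481.6731487512593, 'cx': 271.42116173796614, 'cy': 212.4531620659347, 'rvec': array([ 2.14314738, -2.12863759,  0.15949504]), 'tvec': array([0.00606247, 0.62016926, 0.8586419 ])}
side {'fx': 392.25292768352386, 'fy': 392.25292768352386, 'cx': 267.63941876135726, 'cy': 207.6087727303521, 'rvec': array([ 0.0404951 , -2.68020417,  1.58433678]), 'tvec': array([0.60101671, 0.08054585, 0.89566382])}
```

View pics/top1.png

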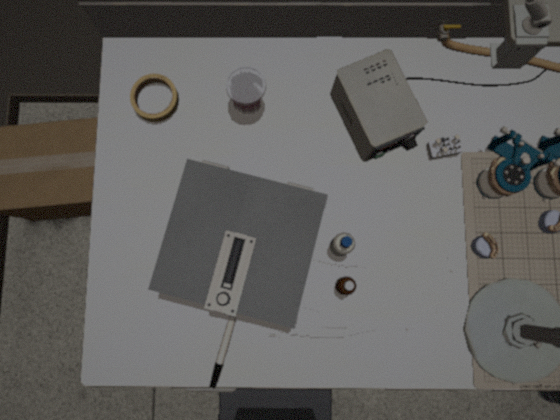

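View pics/side1.png

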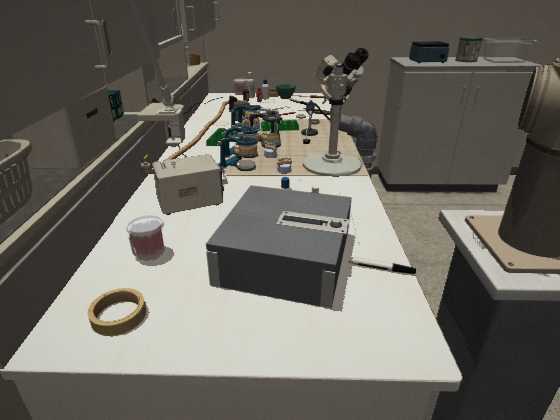

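The top view shows the case rotated about 12°: button near (223,298), handle bar from (240,238) to (230,287), bottles at (344,243) and (346,286). I'll enlarge the latch area.

```bash
cat > h.py <<'E'
from plant import monitor, eyes
import cv2, numpy as np
from scipy.spatial.transform import Rotation as R
def ray(cm,u,v,z):
    r=R.from_rotvec(cm["rvec"]).as_matrix(); c=-r.T@cm["tvec"]
    d=r.T@np.array([(u-cm["cx"])/cm["fx"],(v-cm["cy"])/cm["fy"],1]); return c+d*(z-c[2])/d[2]
def proj(cm,p):
    K=np.array([[cm["fx"],0,cm["cx"]],[0,cm["fy"],cm["cy"]],[0,0,1]])
    return cv2.projectPoints(np.array(p,float).reshape(-1,1,3),cm["rvec"],cm["tvec"],K,None)[0].reshape(-1,2)
E
python3 - <<'E'
from h import *
im=cv2.imread("pics/top1.png")[150:340,140:370]
im=cv2.convertScaleAbs(im,alpha=1.6)
cv2.imwrite("pics/c1.png",cv2.resize(im[70:175,40:140],None,fx=5.6,fy=5.6,interpolation=cv2.INTER_CUBIC))
cm=eyes.camera_model("top")
for n,u,v,z in [("button",223,298,.112),("barA",240,238,.095),("barB",230,287,.095),("cornTL",188,161,.1),("cornTR",327,196,.1),("cornBL",150,290,.1),("cornBR",294,330,.1),("tall",346,242,.104),("brown",348,286,.077)]:
    print(n,ray(cm,u,v,z).round(4))
print(proj(cm,[[0,0,0],[.23,.554,.2]]))
E
```

```text
button [0.462  0.0912 0.112 ]
barA [0.5666 0.0652 0.095 ]
barB [0.4806 0.0812 0.095 ]
cornTL [0.7053 0.1615 0.1   ]
cornTR [ 0.6424 -0.0891  0.1   ]
cornBL [0.4744 0.2196 0.1   ]
cornBR [ 0.4088 -0.0303  0.1   ]
tall [ 0.5599 -0.121   0.104 ]
brown [ 0.484  -0.1272  0.077 ]
[[ 274.82203354  560.35008991]
 [-104.47004117  458.36530593]]
```

View pics/c1.png

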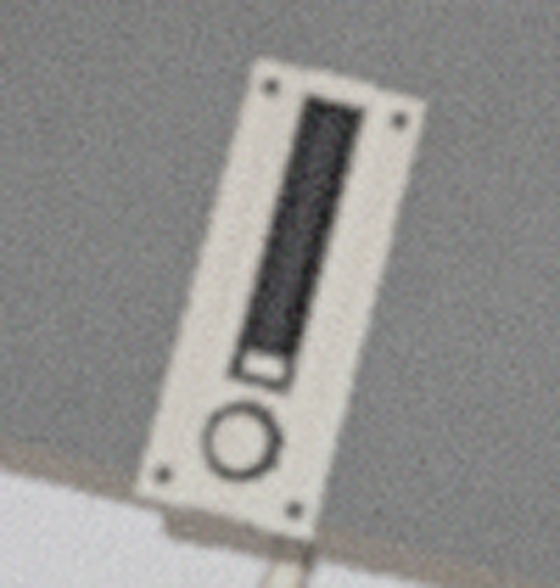

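Run:
```python
from h import *
cm=eyes.camera_model("top")
P=lambda x,y:(180+(x+.5)/5.6-.5,220+(y+.5)/5.6-.5)
q={}
for n,x,y,z in [("button",241,441,.112),("collar",241,441,.103),("slotFar",333,103,.1),("slotNear",262,383,.1),("s1",271,87,.1),("s2",399,121,.1),("s3",162,475,.1),("s4",294,510,.1)]:
    q[n]=ray(cm,*P(x,y),z)[:2]; print(n,q[n].round(4))
f=(q["s1"]+q["s2"])/2; b=(q["s3"]+q["s4"])/2; d=f-b; m=(f+b)/2
print(m, np.hypot(*d), np.degrees(np.arctan2(d[1],d[0])))
u=d/np.hypot(*d); n=np.array([-u[1],u[0]])
for k in q: print(k,((q[k]-q["button"])@u*1e3).round(1),((q[k]-q["button"])@n*1e3).round(1))
s=monitor.read_state(); print(R.from_rotvec(s["orientation"]).as_matrix().round(3))
w=eyes.camera_model("wrist"); r=R.from_rotvec(w["rvec"]).as_matrix(); print(-r.T@w["tvec"]-s["tool_pos"], r.round(2),w["fx"])
```

```text
button [0.4614 0.0918]
collar [0.4612 0.0928]
slotFar [0.5661 0.0665]
slotNear [0.4789 0.087 ]
s1 [0.571  0.0862]
s2 [0.5606 0.0457]
s3 [0.4506 0.1172]
s4 [0.4404 0.0763]
[0.5056521  0.08134613] 0.12417108841060971 -14.372088911681876
button 0.0 0.0
collar -0.4 0.9
slotFar 107.7 1.5
slotNear 18.1 -0.3
s1 107.6 21.8
s2 107.5 -20.1
s3 -16.7 22.0
s4 -16.5 -20.2
[[-0.924  0.383 -0.001]
 [ 0.383  0.924 -0.001]
 [ 0.    -0.002 -1.   ]]
[-0.06348966  0.02702195  0.16516717] [[ 0.38  0.92 -0.  ]
 [ 0.9  -0.37  0.25]
 [ 0.23 -0.1  -0.97]] 359.03331127774425
```

Call:
{"method": "arm_command", "body": {
  "deltas": [
    [[1.6,-3.3,0,0,0,0.6],[1.6,-3.3,0,0,0,0.6],[1.6,-3.3,0,0,0,0.6],[1.6,-3.3,0,0,0,0.6],[1.6,-3.3,0,0,0,0.6],[1.6,-3.3,0,0,0,0.6],[1.6,-3.3,0,0,0,0.6],[1.6,-3.3,0,0,0,0.6],[1.6,-3.3,0,0,0,0.6],[1.6,-3.3,0,0,0,0.6],[1.6,-3.3,0,0,0,0.6],[1.6,-3.3,0,0,0,0.6]]
  ]
}}

```text
t: 1.1
tool_pos: [0.4218, 0.1565, 0.2184]
orientation: [-0.417, -3.114, 0.0]
force: [0.1, 0.6, 0.3]
opening: 0.093
gripper_force: 0.0
```

Call:
{"method": "arm_command", "body": {
  "deltas": [
    [[1.9,-3.2,0,0,0,0.6],[1.9,-3.2,0,0,0,0.5],[0,0,0,0,0,0],[0,0,0,0,0,0],[0,0,0,0,0,0]]
  ]
}}

```text
t: 1.52
tool_pos: [0.4592, 0.0945, 0.2182]
orientation: [-0.39, -3.116, -0.0]
force: [0.1, 0.4, -0.3]
opening: 0.0929
gripper_force: 0.0
```

Run:
```python
from h import *
s=monitor.read_state(); w=eyes.camera_model("wrist"); im=eyes.read_camera("wrist")
np.save("w.npy",w,allow_pickle=True)
print(s["t"],s["tool_pos"],R.from_rotvec(s["orientation"]).as_matrix().round(3),s["q"].round(2) if hasattr(s["q"],"round") else s["q"])
print(proj(w,[[.4614,.0922,.112],[.5275,.0755,.1]]))
cv2.imwrite("pics/w1.png",cv2.resize(im,None,fx=1.4,fy=1.4,interpolation=cv2.INTER_CUBIC))
```

```text
1.5167 [0.45921825 0.0944761  0.21819465] [[-0.969  0.246 -0.001]
 [ 0.246  0.969  0.   ]
 [ 0.001  0.    -1.   ]] [ 0.09 -0.23  1.84  0.    1.54 -1.23]
[[276.53813871 217.89528504]
 [276.89922308 290.9208122 ]]
```

View pics/w1.png

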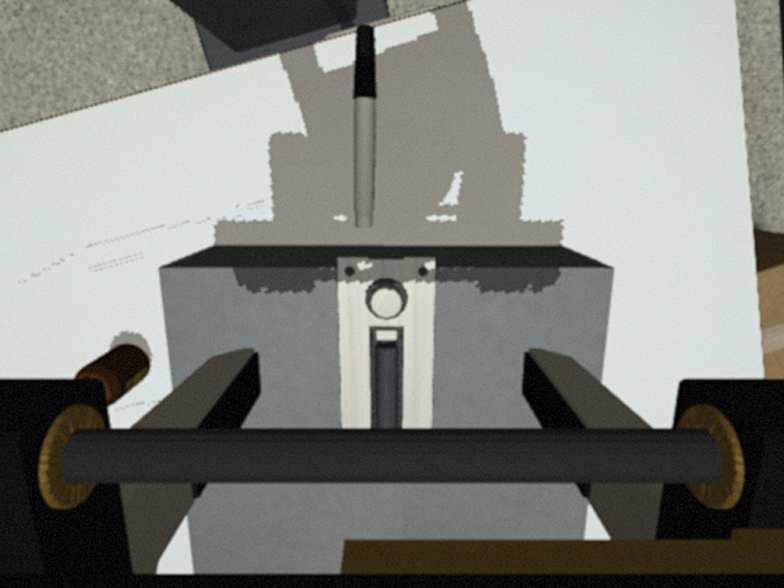

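Run:
```python
from h import *
w=np.load("w.npy",allow_pickle=True).item()
P=lambda x,y:((x+.5)/1.4-.5,(y+.5)/1.4-.5)
for n,x,y,z in [("button",386,298,.112),("slotNear",387,327,.1),("s",349,271,.1),("s",423,271,.1),("cornL",161,267,.1),("cornR",613,267,.1)]: print(n,ray(w,*P(x,y),z).round(4))
im=eyes.read_camera("top")
im=cv2.imread("pics/w1.png")[240:350,320:460]
cv2.imwrite("pics/w1c.png",cv2.resize(im,None,fx=5,fy=5,interpolation=cv2.INTER_CUBIC))
```

```text
button [0.4572 0.0925 0.112 ]
slotNear [0.4772 0.0878 0.1   ]
s [0.4394 0.0751 0.1   ]
s [0.4498 0.1162 0.1   ]
cornL [ 0.4106 -0.0286  0.1   ]
cornR [0.4743 0.222  0.1   ]
```

View pics/w1c.png

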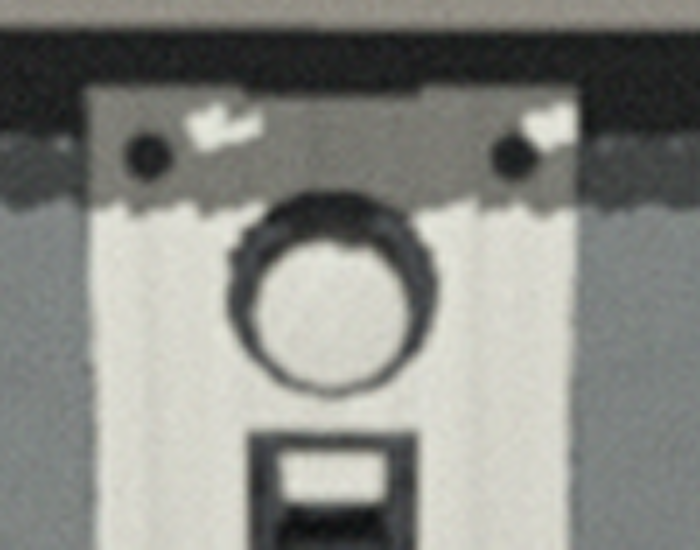

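Wrist view: button disc centre at (386,303) in the enlarged picture, and the slot and screws agree with the top camera to within about 1 mm. That puts the button at ≈(0.460, 0.092) and the latch axis at ≈(0.526, 0.075).

Call:
{"method": "arm_command", "body": {
  "deltas": [
    [[0,-0.2,-2,0,0,0.0],[0,0,-2,0,0,0],[0,0,-2,0,0,0],[0,0,-2,0,0,0],[0,0,-1,0,0,0],[0,0,-0.5,0,0,0],[0,0,0,0,0,0],[0,0,0,0,0,0],[0,0,0,0,0,0],[0,0,0,0,0,0],[0,0,0,0,0,0],[0,0,0,0,0,0]]
  ],
  "gripper": -1,
  "squeeze": 10
}}

```text
t: 2.62
tool_pos: [0.4601, 0.0923, 0.1243]
orientation: [0.389, 3.116, 0.0]
force: [0.1, 0.9, 0.1]
opening: 0.0175
gripper_force: 0.0
```

Call:
{"method": "arm_command", "body": {
  "deltas": [
    [[0,0,-0.2,0,0,0],[0,0,-0.2,0,0,0],[0,0,-0.1,0,0,0],[0,0,-0.1,0,0,0],[0,0,0,0,0,0],[0,0,0,0,0,0]]
  ]
}}

```text
t: 3.12
tool_pos: [0.4595, 0.0923, 0.1175]
orientation: [-0.388, -3.117, 0.0]
force: [0.2, 0.1, 0.1]
opening: 0.0004
gripper_force: 0.0
```

Call:
{"method": "arm_command", "body": {
  "deltas": [
    [[0,0,-0.2,0,0,0],[0,0,-0.2,0,0,0],[0,0,-0.1,0,0,0],[0,0,-0.1,0,0,0],[0,0,-0.1,0,0,0],[0,0,0,0,0,0],[0,0,0,0,0,0]]
  ]
}}

```text
t: 3.7
tool_pos: [0.4596, 0.0923, 0.111]
orientation: [-0.388, -3.117, 0.0]
force: [-3.4, -0.4, 4.2]
opening: 0.0007
gripper_force: 2.4
```

Call:
{"method": "arm_command", "body": {
  "deltas": [
    [[0,0,-0.1,0,0,0],[0,0,-0.1,0,0,0],[0,0,0,0,0,0],[0,0,0,0,0,0]]
  ]
}}

```text
t: 4.03
tool_pos: [0.4596, 0.0923, 0.1089]
orientation: [-0.388, -3.117, 0.0]
force: [-3.3, -0.2, 4.0]
opening: 0.0008
gripper_force: 2.4
```

Call:
{"method": "arm_command", "body": {
  "deltas": [
    [[0,0,-0.1,0,0,0],[0,0,-0.08,0,0,0],[0,0,0,0,0,0],[0,0,0,0,0,0],[0,0,0,0,0,0]]
  ]
}}

```text
t: 4.45
tool_pos: [0.4596, 0.0923, 0.1071]
orientation: [-0.388, -3.117, 0.0]
force: [-3.2, -0.3, 6.3]
opening: 0.0005
gripper_force: 3.1
```

Run:
```python
from h import *
im=eyes.read_camera("wrist")
cv2.imwrite("pics/w2.png",im)
im=eyes.read_camera("side"); cv2.imwrite("pics/s2.png",cv2.resize(im[170:300,200:360],None,fx=4,fy=4))
```

```text
(no output)
```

View pics/s2.png

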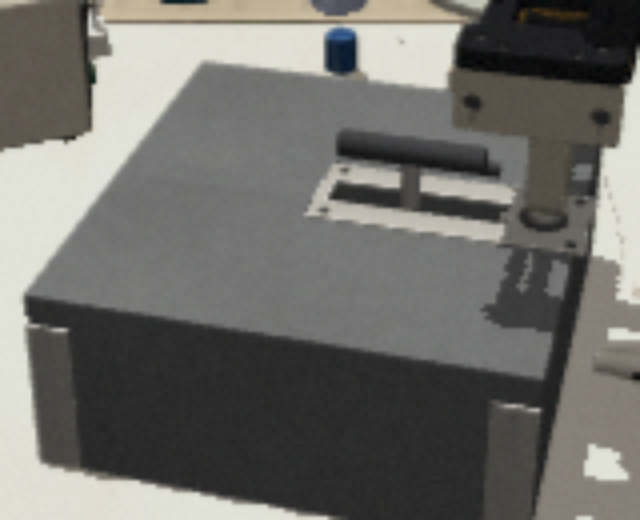

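The side view shows the handle fully popped out (bar at about (415,150), on its stem). Next I'll retreat up, open the gripper, and move over the handle.

Call:
{"method": "arm_command", "body": {
  "deltas": [
    [[0,0,1,0,0,0],[0,0,2,0,0,0],[0,0,3,0,0,0],[2.2,-0.5,1,0,0,0],[2.2,-0.6,0,0,0,0],[2.2,-0.6,0,0,0,0],[0,0,0,0,0,0],[0,0,0,0,0,0],[0,0,0,0,0,0]]
  ]
}}

```text
t: 5.3
tool_pos: [0.525, 0.0755, 0.1765]
orientation: [-0.388, -3.116, 0.0]
force: [-0.4, -0.1, 0.4]
opening: 0.0004
gripper_force: 0.0
```

Call:
{"method": "arm_command", "body": {
  "deltas": [
    [[0,0,0,0,0,0],[0,0,0,0,0,0],[0,0,0,0,0,0],[0,0,0,0,0,0],[0,0,0,0,0,0],[0,0,0,0,0,0],[0,0,0,0,0,0],[0,0,0,0,0,0],[0,0,0,0,0,0],[0,0,0,0,0,0]]
  ],
  "gripper": 0.2
}}

```text
t: 6.13
tool_pos: [0.5256, 0.0753, 0.1768]
orientation: [-0.389, -3.117, 0.0]
force: [-0.3, 0.7, -0.5]
opening: 0.0553
gripper_force: 0.0
```

Run:
```python
from h import *
s=monitor.read_state(); w=eyes.camera_model("wrist"); im=eyes.read_camera("wrist")
np.save("w.npy",w,allow_pickle=True)
print(s["t"],s["tool_pos"],s["opening"],s["force"],s["wrist_torque"])
print(proj(w,[[.5261,.0753,.136],[.5261-.0436,.0753+.011,.129]])*1.4)
cv2.imwrite("pics/w3.png",cv2.resize(im,None,fx=1.4,fy=1.4,interpolation=cv2.INTER_CUBIC))
```

```text
6.1333 [0.5256478  0.07527833 0.17679433] 0.05534819918404346 [-0.26284085  0.66928049 -0.50310095] [ 0.00724816 -0.04661318 -0.02689504]
[[390.13450467 338.5257019 ]
 [390.05216869 232.081386  ]]
```

View pics/w3.png

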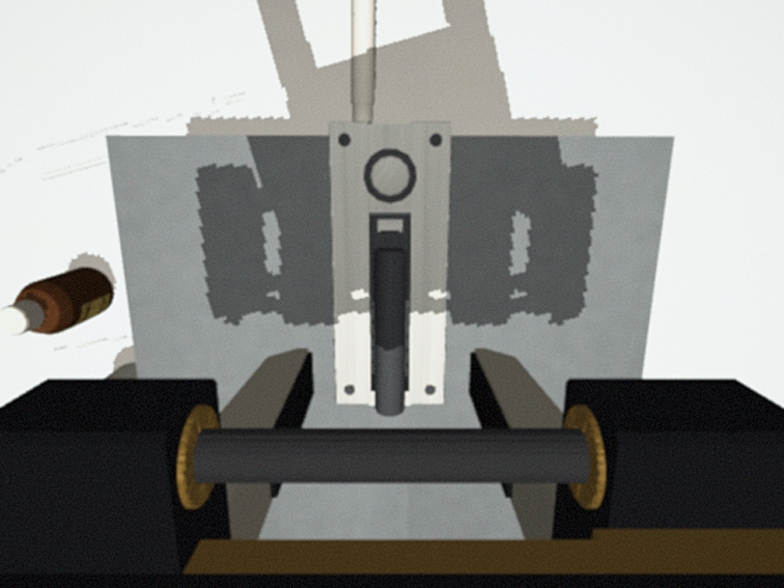

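The bar runs from (390,235) to (390,415), aligned with the tool and centred between the fingers. I'll descend and grip.

Call:
{"method": "arm_command", "body": {
  "deltas": [
    [[0.05,0,-2,0,0,0],[0,0,-2,0,0,0],[0,0,-1.5,0,0,0],[0,0,-1,0,0,0],[0,0,0,0,0,0],[0,0,0,0,0,0]]
  ]
}}

```text
t: 6.68
tool_pos: [0.5259, 0.0753, 0.1117]
orientation: [-0.388, -3.116, 0.0]
force: [0.5, -0.1, -0.1]
opening: 0.0558
gripper_force: 0.0
```

Call:
{"method": "arm_command", "body": {
  "deltas": [
    [[0,0,0,0,0,0],[0,0,0,0,0,0],[0,0,0,0,0,0],[0,0,0,0,0,0],[0,0,0,0,0,0],[0,0,0,0,0,0],[0,0,0,0,0,0],[0,0,0,0,0,0],[0,0,0,0,0,0],[0,0,0,0,0,0]]
  ],
  "gripper": -1,
  "squeeze": 30
}}

```text
t: 7.52
tool_pos: [0.526, 0.0746, 0.1117]
orientation: [-0.389, -3.117, 0.002]
force: [-0.5, -6.2, -0.0]
opening: 0.0134
gripper_force: 30.0
```

Run:
```python
from h import *
s=monitor.read_state(); print(s["t"],s["tool_pos"],s["opening"],s["gripper_force"],s["force"],s["wrist_torque"])
```

```text
7.5167 [0.5260033  0.07459307 0.11171299] 0.013410090614155162 29.99933660030365 [-0.54646782 -6.20699538 -0.04823584] [-0.89172697  0.0743808   0.03195616]
```

Call:
{"method": "arm_command", "body": {
  "deltas": [
    [[-0.03,-0.12,0,0,0,0],[0,0,0,0,0,0],[0,0,0,0,0,0]]
  ]
}}

```text
t: 7.77
tool_pos: [0.526, 0.0745, 0.1119]
orientation: [0.388, 3.117, 0.001]
force: [1.1, 0.6, -0.4]
opening: 0.0132
gripper_force: 30.0
```

Call:
{"method": "arm_command", "body": {
  "deltas": [
    [[0,0,0,0,0,-3],[0,0,0,0,0,-3],[0,0,0,0,0,-3],[0,0,0,0,0,-3],[0,0,0,0,0,-3],[0,0,0,0,0,-3],[0,0,0,0,0,-3],[0,0,0,0,0,-3],[0,0,0,0,0,-3],[0,0,0,0,0,-3],[0,0,0,0,0,0],[0,0,0,0,0,0]]
  ]
}}

```text
t: 8.77
tool_pos: [0.5261, 0.0746, 0.112]
orientation: [1.179, 2.911, 0.001]
force: [1.4, 2.1, -0.3]
opening: 0.0134
gripper_force: 30.0
```

```bash
cat > st.py <<'E'
from h import *
s=monitor.read_state(); m=R.from_rotvec(s["orientation"]).as_matrix()
print("t",s["t"],"p",s["tool_pos"].round(4),"open",round(s["opening"],4),"F",s["force"].round(2),"T",s["wrist_torque"].round(3),"turned",(75.8-np.degrees(np.arctan2(m[1,1],m[0,1]))).round(2),"q",s["q"].round(2), "z",m[:,2].round(3))
E
python3 st.py
```

```text
t 8.7667 p [0.5261 0.0746 0.112 ] open 0.0134 F [ 1.37  2.08 -0.25] T [ 0.341 -0.232 -0.047] turned 29.9 q [ 0.04  0.02  1.8   0.    1.32 -0.76] z [ 0.001  0.001 -1.   ]
```

Call:
{"method": "arm_command", "body": {
  "deltas": [
    [[0,0,0,0,0,-3],[0,0,0,0,0,-3],[0,0,0,0,0,-3],[0,0,0,0,0,-3],[0,0,0,0,0,-3],[0,0,0,0,0,-2],[0,0,0,0,0,-1],[0,0,0,0,0,0]]
  ]
}}

```text
t: 9.43
tool_pos: [0.5261, 0.0746, 0.112]
orientation: [1.621, 2.691, 0.002]
force: [1.7, 3.7, -0.3]
opening: 0.0135
gripper_force: 30.0
```

```bash
python3 st.py
```

```text
t 9.4333 p [0.5261 0.0746 0.112 ] open 0.0135 F [ 1.66  3.68 -0.27] T [ 0.59  -0.414  0.054] turned 47.95 q [ 0.04  0.02  1.8   0.    1.32 -0.44] z [ 0.001  0.001 -1.   ]
```

Call:
{"method": "arm_command", "body": {
  "deltas": [
    [[0,0.05,0,0,0,-0.5],[0,0,0,0,0,-1],[0,0,0,0,0,-1],[0,0,0,0,0,-0.5],[0,0,0,0,0,0]]
  ],
  "squeeze": 18
}}

```text
t: 9.85
tool_pos: [0.5261, 0.0746, 0.112]
orientation: [1.693, 2.646, 0.001]
force: [3.7, 2.8, 0.2]
opening: 0.0132
gripper_force: 18.0
```

```bash
python3 st.py
```

```text
t 9.85 p [0.5261 0.0746 0.112 ] open 0.0132 F [3.73 2.8  0.2 ] T [ 0.355 -0.619  0.081] turned 51.04 q [ 0.04  0.02  1.8   0.    1.32 -0.39] z [ 0.001  0.    -1.   ]
```

Call:
{"method": "arm_command", "body": {
  "deltas": [
    [[0,0,0,0,0,-1],[0,0,0,0,0,-1],[0,0,0,0,0,0]]
  ]
}}

```text
t: 10.1
tool_pos: [0.5261, 0.0746, 0.112]
orientation: [1.74, 2.615, 0.0]
force: [4.4, 2.4, -0.7]
opening: 0.0134
gripper_force: 18.2
```

```bash
python3 st.py
```

```text
t 10.1 p [0.5261 0.0746 0.112 ] open 0.0134 F [ 4.44  2.45 -0.72] T [ 0.369 -0.669  0.252] turned 53.09 q [ 0.04  0.02  1.8  -0.    1.32 -0.35] z [ 0.001 -0.    -1.   ]
```

Call:
{"method": "arm_command", "body": {
  "deltas": [
    [[0,0,0,0,0,-0.7],[0,0,0,0,0,0]]
  ]
}}

```text
t: 10.27
tool_pos: [0.5261, 0.0746, 0.112]
orientation: [1.756, 2.605, 0.0]
force: [4.2, 2.1, 0.1]
opening: 0.0132
gripper_force: 18.4
```

```bash
python3 st.py
```

```text
t 10.2667 p [0.5261 0.0746 0.112 ] open 0.0132 F [4.2  2.05 0.1 ] T [ 0.329 -0.743  0.261] turned 53.76 q [ 0.04  0.02  1.8  -0.    1.32 -0.34] z [ 0. -0. -1.]
```

Call:
{"method": "arm_command", "body": {
  "deltas": [
    [[0.05,0.02,0,0,0,0.5],[0,0,0,0,0,0.4],[0,0,0,0,0,0]]
  ]
}}

```text
t: 10.52
tool_pos: [0.5261, 0.0746, 0.1116]
orientation: [-1.733, -2.62, 0.001]
force: [2.8, 0.8, 1.2]
opening: 0.0133
gripper_force: 18.1
```

Call:
{"method": "arm_command", "body": {
  "deltas": [
    [[0,0,0,0,0,0],[0,0,0,0,0,0],[0,0,0,0,0,0]]
  ],
  "squeeze": 35
}}

```text
t: 10.77
tool_pos: [0.5261, 0.0747, 0.1117]
orientation: [-1.734, -2.619, 0.001]
force: [2.5, -0.1, -0.6]
opening: 0.013
gripper_force: 35.1
```

```bash
python3 st.py
python3 - <<'E'
# lid arc: per-step world shift (cm) for TCP about hinge line, axis = case y (n), rotating front up
from h import *
a=np.radians(-14.2); u=np.array([np.cos(a),np.sin(a),0]); n=np.array([-u[1],u[0],0])
s=monitor.read_state(); ax=s["tool_pos"]*1.0
h=ax+u*.155; h[2]=.088
d=3.0
p=ax-h
for i in range(10):
    q=R.from_rotvec(n*np.radians(d)).apply(p); print(((q-p)*100).round(2)); p=q
print("rot per row", (n*d).round(3))
E
```

```text
t 10.7667 p [0.5261 0.0747 0.1117] open 0.013 F [ 2.55 -0.14 -0.58] T [-0.081 -0.195  0.141] turned 52.81 q [ 0.04  0.02  1.8  -0.    1.32 -0.36] z [-0.001 -0.    -1.   ]
[ 0.14 -0.04  0.81]
[ 0.18 -0.05  0.8 ]
[ 0.22 -0.06  0.79]
[ 0.26 -0.07  0.78]
[ 0.3  -0.08  0.76]
[ 0.34 -0.09  0.74]
[ 0.38 -0.1   0.72]
[ 0.41 -0.1   0.7 ]
[ 0.45 -0.11  0.68]
[ 0.48 -0.12  0.65]
rot per row [0.736 2.908 0.   ]
```

Call:
{"method": "arm_command", "body": {
  "deltas": [
    [[0.03,-0.01,0.2,0.18,0.73,0],[0.04,-0.01,0.2,0.18,0.73,0],[0.04,-0.01,0.2,0.18,0.73,0],[0.04,-0.01,0.2,0.18,0.73,0],[0,0,0,0,0,0]]
  ]
}}

```text
t: 11.18
tool_pos: [0.5254, 0.0748, 0.1188]
orientation: [-1.703, -2.572, 0.033]
force: [-8.0, 1.4, -1.0]
opening: 0.013
gripper_force: 35.0
```

```bash
python3 st.py
```

```text
t 11.1833 p [0.5254 0.0748 0.1188] open 0.013 F [-8.04  1.36 -0.96] T [0.335 1.195 0.127] turned 52.75 q [ 0.03  0.07  1.74  0.02  1.39 -0.37] z [-0.059  0.014 -0.998]
```

Run:
```python
from h import *
im=eyes.read_camera("side"); cv2.imwrite("pics/s3.png",cv2.resize(im[150:310,200:370],None,fx=3.5,fy=3.5))
```

```text
(no output)
```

View pics/s3.png

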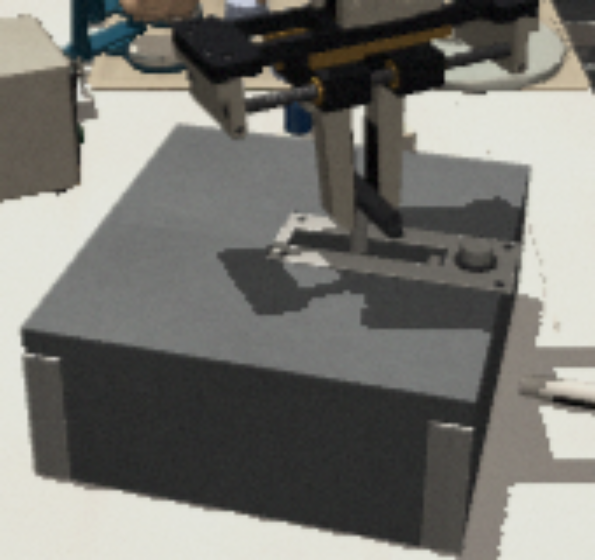

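Run:
```python
from h import *
cm=eyes.camera_model("side"); t=np.array([.526,.0745])
d=np.array([np.cos(np.radians(113)),np.sin(np.radians(113))])
for z in (.129,.136): print(z,(proj(cm,[[*(t+d*r),z] for r in (.038,.045,0)])-[200,150])*3.5)
print((proj(cm,[[*(t),.1],[*t,.1188]])-[200,150])*3.5)
im=cv2.imread("pics/s3.png")[120:270,270:450]; cv2.imwrite("pics/s3c.png",cv2.resize(cv2.convertScaleAbs(im,alpha=1.5),None,fx=4,fy=4,interpolation=cv2.INTER_CUBIC))
```

```text
0.129 [[390.67700866 230.82747316]
 [396.42026328 236.76935446]
 [360.96025662 200.08298682]]
0.136 [[391.22913991 219.78081391]
 [397.00255208 225.66464911]
 [361.36266173 189.3431056 ]]
[[359.32921978 243.61409841]
 [360.38002558 215.5689044 ]]
```

View pics/s3c.png

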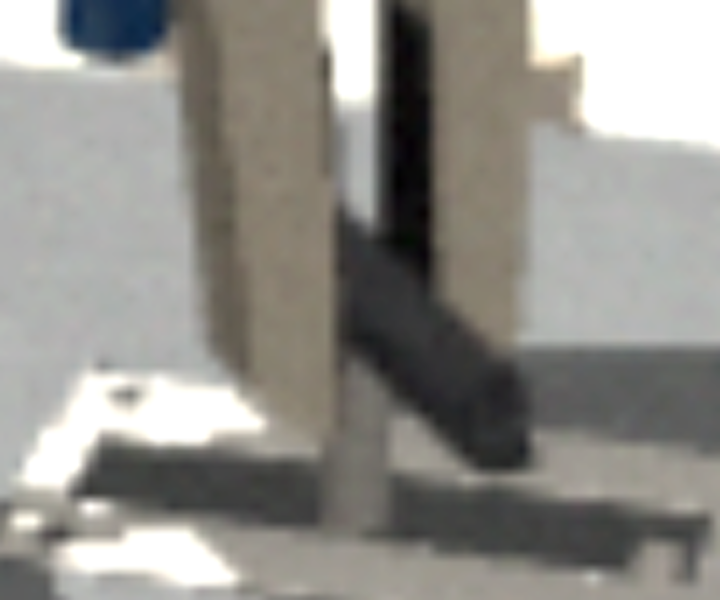

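The side view shows the lid still shut, with the bar about 3–4 mm higher than before. So the handle probably has some extra upward play on its spring. I'll relax the x load and raise in small steps, watching the force.

Call:
{"method": "arm_command", "body": {
  "deltas": [
    [[-0.12,0.02,0.1,0,0,0],[0,0,0.1,0,0,0],[0,0,0,0,0,0]]
  ]
}}

```text
t: 11.48
tool_pos: [0.5254, 0.0747, 0.1214]
orientation: [-1.705, -2.576, 0.03]
force: [-5.2, 2.6, -2.9]
opening: 0.0132
gripper_force: 35.0
```

```bash
python3 st.py
```

```text
t 11.4833 p [0.5254 0.0747 0.1214] open 0.0132 F [-5.19  2.57 -2.86] T [0.213 0.782 0.106] turned 52.76 q [ 0.03  0.06  1.74  0.01  1.39 -0.37] z [-0.054  0.013 -0.998]
```

Call:
{"method": "arm_command", "body": {
  "deltas": [
    [[-0.05,0,0.1,0,0,0],[0,0,0.1,0,0,0],[0,0,0,0,0,0]]
  ]
}}

```text
t: 11.73
tool_pos: [0.5255, 0.0747, 0.1229]
orientation: [-1.706, -2.577, 0.028]
force: [-0.8, 2.2, -10.4]
opening: 0.0127
gripper_force: 35.0
```

```bash
cat > tm.py <<'E'
from h import *
im=eyes.read_camera("side"); n=cv2.resize(im[150:310,200:370],None,fx=3.5,fy=3.5); cv2.imwrite("pics/s4.png",n)
o=cv2.imread("pics/s3.png")
for nm,(x0,y0,x1,y1) in {"barend":(372,200,408,240),"finger":(318,190,352,232),"button":(445,225,505,275),"lidcorner":(440,375,500,415)}.items():
    r=cv2.matchTemplate(n[y0-40:y1+40,x0-20:x1+20],o[y0:y1,x0:x1],cv2.TM_CCOEFF_NORMED); _,v,_,l=cv2.minMaxLoc(r); print(nm,l[0]-20,l[1]-40,round(v,3))
E
python3 st.py; python3 tm.py
```

```text
t 11.7333 p [0.5255 0.0747 0.1229] open 0.0127 F [ -0.85   2.24 -10.36] T [ 0.301 -0.122  0.111] turned 52.77 q [ 0.03  0.06  1.74  0.01  1.39 -0.37] z [-0.053  0.013 -0.999]
barend 1 -5 0.926
finger 1 -1 0.957
button 0 -1 0.972
lidcorner 0 -1 0.996
```

Bar moved up 3 mm with the tool and the pull is now about 10 N, which is what lifting the lid should take. I'll go on along the arc in small steps.

Call:
{"method": "arm_command", "body": {
  "deltas": [
    [[0.03,-0.01,0.15,0,0,0],[0.03,-0.01,0.15,0,0,0],[0,0,0,0,0,0]]
  ]
}}

```text
t: 12.03
tool_pos: [0.5268, 0.0744, 0.1268]
orientation: [-1.707, -2.578, 0.027]
force: [0.6, 2.1, -11.2]
opening: 0.0131
gripper_force: 35.0
```

```bash
python3 st.py; python3 tm.py
```

```text
t 12.0333 p [0.5268 0.0744 0.1268] open 0.0131 F [  0.57   2.14 -11.21] T [ 0.273 -0.234  0.071] turned 52.77 q [ 0.03  0.06  1.73  0.01  1.4  -0.37] z [-0.051  0.013 -0.999]
barend -1 -13 0.909
finger -1 -6 0.925
button 0 -10 0.97
lidcorner 2 -11 0.98
```

Call:
{"method": "arm_command", "body": {
  "deltas": [
    [[0.14,-0.03,0.54,0.49,1.94,0],[0.16,-0.04,0.53,0.49,1.94,0],[0.17,-0.04,0.53,0.49,1.94,0],[0.19,-0.05,0.52,0.49,1.94,0],[0.21,-0.05,0.51,0.49,1.94,0],[0,0,0,0,0,0]]
  ]
}}

```text
t: 12.58
tool_pos: [0.5364, 0.0719, 0.1541]
orientation: [-1.615, -2.438, 0.111]
force: [-3.2, 1.1, -1.1]
opening: 0.0132
gripper_force: 35.0
```

```bash
python3 st.py; python3 tm.py
```

```text
t 12.5833 p [0.5364 0.0719 0.1541] open 0.0132 F [-3.21  1.14 -1.11] T [ 0.154  0.318 -0.011] turned 52.11 q [-0.    0.23  1.51  0.06  1.62 -0.4 ] z [-0.219  0.055 -0.974]
barend 20 -31 0.559
finger -6 40 0.552
button -20 -40 0.518
lidcorner 8 -40 0.907
```

Call:
{"method": "arm_command", "body": {
  "deltas": [
    [[0.21,-0.05,0.51,0.49,1.94,0],[0.23,-0.06,0.5,0.49,1.94,0],[0.25,-0.06,0.49,0.49,1.94,0],[0.27,-0.07,0.49,0.49,1.94,0],[0,0,0,0,0,0]]
  ]
}}

```text
t: 13.05
tool_pos: [0.546, 0.0695, 0.1728]
orientation: [-1.541, -2.327, 0.171]
force: [0.8, 0.7, -6.7]
opening: 0.0134
gripper_force: 35.0
```

Call:
{"method": "arm_command", "body": {
  "deltas": [
    [[0.27,-0.07,0.47,0.49,1.94,0],[0.29,-0.07,0.46,0.49,1.94,0],[0.3,-0.07,0.45,0.49,1.94,0],[0.32,-0.08,0.44,0.49,1.94,0],[0,0,0,0,0,0],[0,0,0,0,0,0]]
  ]
}}

```text
t: 13.55
tool_pos: [0.5579, 0.0665, 0.1903]
orientation: [-1.468, -2.216, 0.227]
force: [4.9, -1.0, -15.0]
opening: 0.0129
gripper_force: 35.0
```

```bash
python3 st.py
```

```text
t 13.55 p [0.5579 0.0665 0.1903] open 0.0129 F [  4.9   -0.98 -15.01] T [-0.617 -2.216  0.058] turned 49.16 q [-0.04  0.53  1.13  0.11  1.97 -0.42] z [-0.467  0.117 -0.876]
```

Lid at about 25° by the geometry. I'll take the load off and let go.

Call:
{"method": "arm_command", "body": {
  "deltas": [
    [[-0.05,0.0,-0.1,0,0,0],[0,0,0,0,0,0],[0,0,0,0,0,0]]
  ]
}}

```text
t: 13.8
tool_pos: [0.5578, 0.0665, 0.1901]
orientation: [-1.47, -2.219, 0.225]
force: [9.1, -1.1, -12.7]
opening: 0.0133
gripper_force: 35.0
```

Call:
{"method": "arm_command", "body": {
  "deltas": [
    [[0,0,0,0,0,0],[0,0,0,0,0,0],[0,0,0,0,0,0],[0,0,0,0,0,0],[0,0,0,0,0,0],[0,0,0,0,0,0],[0,0,0,0,0,0],[0,0,0,0,0,0]]
  ],
  "gripper": 0.1
}}

```text
t: 14.47
tool_pos: [0.5563, 0.067, 0.1903]
orientation: [-1.465, -2.214, 0.228]
force: [0.0, -0.4, 0.3]
opening: 0.0512
gripper_force: 0.0
```

```bash
python3 st.py
```

```text
t 14.4667 p [0.5563 0.067  0.1903] open 0.0512 F [ 0.01 -0.42  0.34] T [-0.156 -0.224 -0.058] turned 49.05 q [-0.04  0.53  1.14  0.11  1.97 -0.42] z [-0.47   0.118 -0.874]
```

Free. I'll withdraw along the tool axis.

Call:
{"method": "arm_command", "body": {
  "deltas": [
    [[0.7,-0.2,1.3,0,0,0],[0.9,-0.2,1.7,0,0,0],[0.9,-0.2,1.7,0,0,0],[0.9,-0.2,1.7,0,0,0],[0.5,-0.1,2,0,0,0],[0,0,2,0,0,0],[0,0,2,0,0,0],[0,0,0,0,0,0],[0,0,0,0,0,0],[0,0,0,0,0,0],[0,0,0,0,0,0]]
  ]
}}

```text
t: 15.38
tool_pos: [0.5949, 0.058, 0.3125]
orientation: [-1.464, -2.211, 0.23]
force: [-0.1, 0.6, -0.1]
opening: 0.0512
gripper_force: 0.0
```

```bash
python3 st.py
python3 - <<'E'
from h import *
im=eyes.read_camera("side"); cv2.imwrite("pics/s5.png",cv2.resize(im[110:310,180:370],None,fx=3,fy=3))
E
```

```text
t 15.3833 p [0.5949 0.058  0.3125] open 0.0512 F [-0.07  0.64 -0.14] T [-0.137 -0.242 -0.002] turned 49.02 q [-0.05  0.62  0.79  0.12  2.22 -0.4 ] z [-0.473  0.119 -0.873]
```

View pics/s5.png

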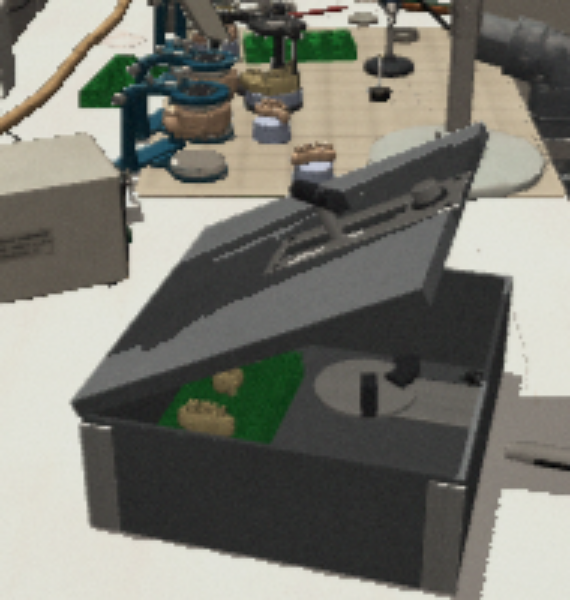

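The lid stands open at roughly 25° on its own, with the handle out and turned (bar at about (320,193)) and the gripper clear.

```bash
python3 -c "from plant import ticket; print(ticket.close_job())"
```

```text
the job is handed in; nothing more can be done
None
```

I opened the case and handed the job in. The last camera view shows the lid standing open on its own at about 25° (0.43 rad), the T-handle out and turned about 0.92 rad to its stop, and the gripper clear; `close_job()` gave no verdict, and I did not re-check the bottles.

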